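# Push the row of spacer blocks home and bolt it

### The job

Push the row of four brass spacer blocks along the guide rail, all together from behind, until the row is tight against the blue end stop; then push the red-knobbed bolt fully in behind the last block so that the row stays put. Only push with the fingertips: do not lift or tip the blocks, do not let the row come apart, and leave the grease tin, the wooden stamp and the steel disc where they are. Finish with the hand clear.

Things in the scene. Friction and masses are not known exactly. Their poses are not given: they have to be found in the camera images.
- rail: Grey guide rail fixed to the worktop, 226 x 66 mm. Origin on the worktop on its centre line; x along the rail to the end stop, y to the bolt's side, z up. The channel floor, 8 mm above the worktop, runs from x = -90 to +120 mm, 42 mm wide between guide walls 6 mm thick with tops 16 mm above the worktop. Bolt carrier: plate 8 mm high, x -32 to 12, out to y = 88 mm; strap at y 27 to 36 mm, 31 mm high.
- stop_face (a point): Point on the channel floor's centre line at the face of the blue end stop that the first block must meet, x = 120 mm of rail; axes as rail. The stop is 16 mm thick, 54 mm wide, its top 48 mm above the worktop. Sliding the whole row along the channel takes 2 to 9 N; about 10 N more at the stop closes the gaps.
- spacer_1: Brass spacer block number 1 of the row counted from the end stop, 30 mm along the rail, 40 mm wide, 40 mm high, with a 13 mm hole down the middle, about 0.14 to 0.28 kg, loose in the channel (top 48 mm above the worktop). Origin at the centre of its underside, 8 mm above the worktop; x along the rail, z up. At the start the row stands 40 to 80 mm short of the stop. Home: its origin 15 mm before the stop face.
- spacer_2: Brass spacer block number 2 of the row counted from the end stop, 30 mm along the rail, 40 mm wide, 40 mm high, with a 13 mm hole down the middle, about 0.14 to 0.28 kg, loose in the channel (top 48 mm above the worktop). Origin at the centre of its underside, 8 mm above the worktop; x along the rail, z up. It touches the block before it (gap under 1.5 mm at the start). Home: its origin 45 mm before the stop face.
- spacer_3: Brass spacer block number 3 of the row counted from the end stop, 30 mm along the rail, 40 mm wide, 40 mm high, with a 13 mm hole down the middle, about 0.14 to 0.28 kg, loose in the channel (top 48 mm above the worktop). Origin at the centre of its underside, 8 mm above the worktop; x along the rail, z up. It touches the block before it (gap under 1.5 mm at the start). Home: its origin 75 mm before the stop face.
- spacer_4: Brass spacer block number 4 of the row counted from the end stop, 30 mm along the rail, 40 mm wide, 40 mm high, with a 13 mm hole down the middle, about 0.14 to 0.28 kg, loose in the channel (top 48 mm above the worktop). Origin at the centre of its underside, 8 mm above the worktop; x along the rail, z up. It touches the block before it (gap under 1.5 mm at the start). Home: its origin 105 mm before the stop face. Its rear face is the end of the row, where one pushes.
- bolt (a joint): Travel of the steel slide bolt in m: 0 drawn back, 0.030 fully in (hard end); starts at 0 to 0.003. It slides along the rail's -y to 6 mm past the centre line, needs 1.5 to 3 N and stays where left. The bar, x = -16.5 to -3.5 mm of rail, 17 to 25 mm above the worktop, passes behind the last block only when the row is home (then with 3.5 mm to spare).
- bolt_knob (a point): Centre of the top of the bolt's upright red knob, 57 mm above the worktop: a round post 14 mm thick, red from 29 to 57 mm above the worktop. It moves with the bolt: x = -10 mm of rail, y = 74 mm drawn back, 44 mm fully in. Push it on its outer (+y) side, towards the rail.
- grease_tin: Bystander: glass and white tin with red lid, 55 mm wide, 50 mm high, standing beside the rail on the bolt's side. Origin at the centre of its underside.
- lot_stamp: Bystander: wooden hand stamp, 43 x 61 x 51 mm, standing beside the rail on the bolt's side. Origin at the centre of its underside.
- steel_disc: Bystander: flat dark steel disc, 35 mm wide, 8 mm high, lying on the worktop beside the rail on the side away from the bolt. Origin at the centre of its underside.
Mind the look-alikes: they are no part of the job. Leave any green or purple look-alike of the spacer_4 alone.

How it is judged:
On the way, in this order (a step that is already met when the one before it is completed fails the run):
1. the row is pushed home: every block within 3 mm of its place against the end stop (x of spacer_1 in the frame of rail above 0.102 m and x of spacer_2 in the frame of rail above 0.072 m and x of spacer_3 in the frame of rail above 0.042 m and x of spacer_4 in the frame of rail above 0.012 m), for 0.2 s.
2. the bolt is fully in (joint above 0.026) (value of joint bolt above 0.026 m), for 0.2 s.
At the end, for the whole second after the job is handed in: All four blocks stand at rest in the channel, each within 3 mm of its place against the end stop and flat on the floor, and the bolt is fully in behind the last one (joint above 0.026 of 0.030) (all of step 1 and z of each of spacer_1, spacer_2, spacer_3, spacer_4 in the frame of rail below 0.011 m and y of spacer_1 in the frame of rail between -0.004 and 0.004 m and y of spacer_2 in the frame of rail between -0.004 and 0.004 m and y of spacer_3 in the frame of rail between -0.004 and 0.004 m and y of spacer_4 in the frame of rail between -0.004 and 0.004 m and value of joint bolt above 0.026 m and linear speed of each of spacer_1, spacer_2, spacer_3, spacer_4 below 0.01 m/s); the robot touches nothing.
It fails at once if a block is lifted (more than 10 mm) or tipped (more than 0.3 rad) (z of any of spacer_1, spacer_2, spacer_3, spacer_4 in the frame of rail above 0.018 m or angle between any of spacer_1, spacer_2, spacer_3, spacer_4's own z axis and vertical above 0.3 rad).
It fails at once if the row comes apart: a gap of more than 10 mm opens between neighbouring blocks (distance between spacer_1 and spacer_2 above 0.04 m or distance between spacer_2 and spacer_3 above 0.04 m or distance between spacer_3 and spacer_4 above 0.04 m).
It fails at once if the grease tin, stamp or disc is moved more than 12 mm (distance of any of grease_tin, lot_stamp, steel_disc from where it was at the start of the episode above 0.012 m).
It also fails if it takes over 42 s, if anything falls off the work surface, if the arm or the gripper's body presses on something with over 40 N, if the wrist force passes 120 N, or if a joint passes its speed limit or range.

### The arm

A 6-joint arm with a two-finger parallel gripper is mounted at the origin on a cart in front of the work surface, level with it; the furniture and walls round the work are solid. World frame = base frame: x ahead of the robot, y to its left, z up, the work surface at z = 0. Lengths are in m, angles in rad, forces in N, time in s.
With the tool pointing down it reaches from about 0.275 to 0.75 m from the base axis. Payload 10.2 kg.
Tool frame: the origin (TCP) lies where the fingers leave the gripper's body, on its centre line; the fingertips stand 64 mm ahead of it and the grasp point (between the pads) lies 45 mm ahead of it; y points along the fingers, z is the direction in which the jaws open and shut, and the axes are right-handed (so a half turn about y gives the same grasp; the last joint's range is limited). The gripper opens to 88 mm and grips with 3 to 60 N. Pads are 18 mm wide; open, the fingers measure 123 mm over their backs; the gripper's body (75 mm by 187 mm) begins 45 mm behind the grasp point.
Start: joints at [1.042, 0.313, 1.498, -0, 1.331, -0.223], TCP at [0.158, 0.501, 0.303] pointing down, gripper open.
Joint ranges: [-2.94, 2.94], [-0.97, 2.17], [0.19, 2.56], [-1.23, 4.37], [0.02, 3.11], [-2.88, 2.88]. Speed limits (rad/s): [2.39, 2.39, 3.01, 3.14, 3.14, 3.14].

### API

Orientations are given as a 3x3 rotation matrix whose columns are the frame's x, y, z axes.
In Python, from cell import * gives the robot as it stands.
- The arm moves only by the tool arm_command, never from a script. Its argument "commands" is a list of rows, each an object with "grip": the gripper's target within -1 to 1 (shut at 1, half-way at 0, fully open at -1); "delta_pos": the shift along the tool's x, y, z scaled (see below), a list of three; "dr": the turn, a rotation vector about the tool's x, y, z scaled (see below), a list of three. A call has 1 to 20 rows; each row shifts and turns the commanded pose from where the row before left it, along the tool's axes as they then stand; what a row does not reach is not made up. The controller multiplies each number of a shift by 0.05 m and each number of a turn by 4 degrees. A row lasts 1/8 s, in which the tool goes at most 62.5 mm and 10.7 degrees, less where a joint would pass 70% of its speed; a pose out of reach is approached as far as the arm can. A call with a number of a shift or a turn outside -1 to 1 is refused whole. A call with a gripper value outside its range is refused whole. The fingers move at their own pace and stop on an object; "squeeze" is the grip in N (left out, the last holds). Time passes only in rows, so rows that do not move let the fingers close. It gives the time, the measured TCP pose, the force and the opening at its end, in the units of the state.
- read_state(): the state, without advancing time (a new reading comes with each control period).
- get_image(name): name is "scene" or "top" or "wrist"; returns a dict with "pixels" (384x512x3 uint8, red, green, blue), "fx", "fy", "cx", "cy" (pixels), "position" and "attitude" of the camera in the world; the wrist camera has in their place "mount" (4x4, takes a point from camera to tool coordinates, whose origin is the TCP and whose axes are the tool frame's). Camera axes: x right, y down, z forward; pixel columns grow to the right and rows downward; lengths in m; the calibration is good to about 2 mm. A picture is of the moment at which its call begins: read the wrist's pose just before it. There is no depth.
- sign_off(): hands the job in, once; it reports no verdict.
The state is a dict: "t": time; "joint_pos": joint angles; "qd": joint speeds; "tau": joint torques, N m; "position": TCP position; "eef_rot": TCP orientation; "force": force on the tool from outside, world axes, zero at the start; "ft_torque": the same for the moment, N m; "finger_gap": finger opening in m.
Only numpy, scipy, OpenCV 4.12 (cv2) and the standard library are available. Lean on these libraries where they do the work, as an engineer would, in place of code of your own. Each camera call takes 0.05 s, during which the arm holds its last target. There are 200 camera calls.

## Working session

There is one attempt and no reset: what is moved stays moved. The work goes in short steps, Python scripts to look and compute and a tool call to move; the robot and the scene stay as the last step left them, time stands still between calls to the robot, and variables do not carry over. Pictures are saved under pics/ and viewed, about 8 in all and at most 12, crops included, and the job is handed in when it is done.

Besides the shell and the picture viewer there is one more tool, called by a JSON object that holds its "op" and its "data". arm_command: Moves the arm, as the interface text tells. Shifts and turns lie within -1 to 1; 1 stands for 0.05 m of shift or 4 degrees of turn. Its arguments: {"type":"object","properties":{"commands":{"type":"array"},"squeeze":{"type":"number"}},"required":["commands"]}

```bash
mkdir -p pics; cat > h.py <<'E'
from cell import *
import numpy as np, cv2
def snap(n,f):
    s=read_state(); im=get_image(n); p=im["pixels"]; cv2.imwrite(f"pics/{f}.png",p[:,:,::-1]); return s,im
def ray(im,u,v,z):
    A=np.array(im["attitude"]);c=np.array(im["position"])
    d=A@np.array([(u-im["cx"])/im["fx"],(v-im["cy"])/im["fy"],1]); return c+d*(z-c[2])/d[2]
def proj(im,P):
    A=np.array(im["attitude"]);c=np.array(im["position"]); q=(np.atleast_2d(P)-c)@A
    return np.c_[im["fx"]*q[:,0]/q[:,2]+im["cx"],im["fy"]*q[:,1]/q[:,2]+im["cy"]]
E
python3 - <<'E'
from h import *
s,a=snap("top","top"); _,b=snap("scene","scene")
print(s["t"],s["position"],np.round(s["eef_rot"],3),s["force"],s["finger_gap"])
for i in(a,b): print({k:np.round(v,3) for k,v in i.items() if k!="pixels"})
p=cv2.imread("pics/top.png");cv2.imwrite("pics/top2.png",cv2.resize(p,(800,600),interpolation=cv2.INTER_CUBIC))
E
```

```text
0.0 [0.15797406 0.5004904  0.30215889] [[ 0.954 -0.001  0.301]
 [-0.301 -0.001  0.954]
 [-0.    -1.    -0.001]] [ 0.07037954  0.08158766 -1.00103481] 0.08813697650544404
{'fx': np.float64(487.381), 'fy': np.float64(487.381), 'cx': np.float64(257.829), 'cy': np.float64(197.707), 'position': array([0.375, 0.377, 0.899]), 'attitude': array([[-0.016, -0.992,  0.129],
       [-1.   ,  0.015, -0.013],
       [ 0.011, -0.129, -0.992]])}
{'fx': np.float64(402.453), 'fy': np.float64(402.453), 'cx': np.float64(258.362), 'cy': np.float64(193.323), 'position': array([0.83 , 0.816, 0.714]), 'attitude': array([[-0.768,  0.483, -0.42 ],
       [ 0.641,  0.574, -0.51 ],
       [-0.005, -0.661, -0.751]])}
```

View pics/top2.png

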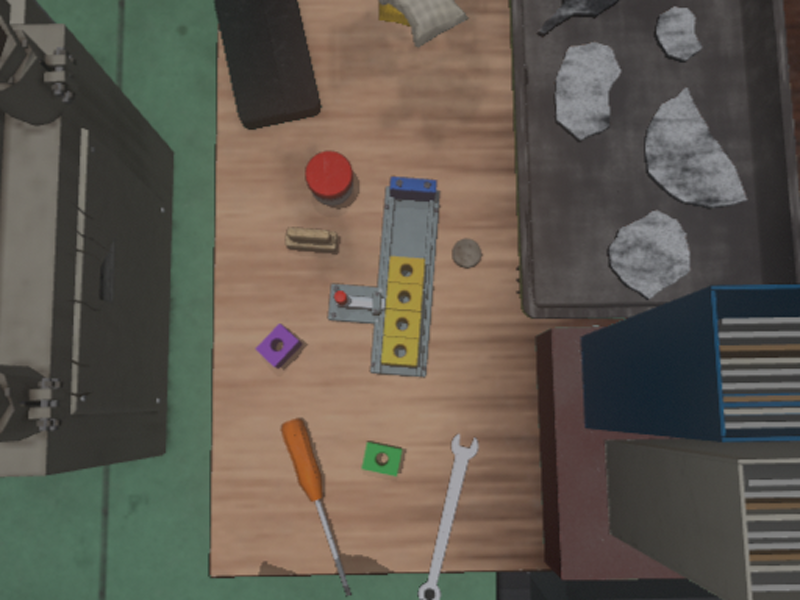

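View pics/scene.png

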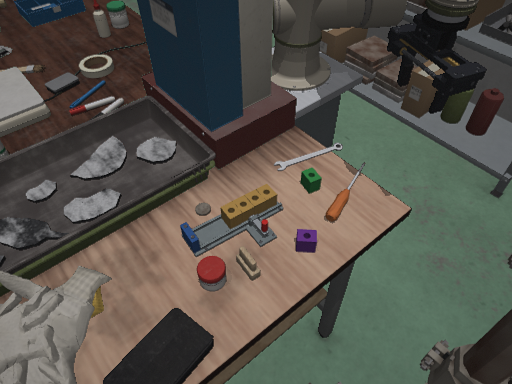

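Top view (800-px picture): yellow row of four at (400,351) to (406,270), blue stop at (413,188), red knob at (341,297), tin at (329,175), stamp at (311,239) and disc at (466,253). Look-alikes are the purple block at (279,346) and the green one at (382,458). The last block I want is the brass one in the channel at (400,351), at the end away from the blue stop. I'll check that in a close crop.

```bash
python3 - <<'E'
import cv2
p=cv2.imread("pics/top.png")[100:250,195:315]
cv2.imwrite("pics/crop.png",cv2.resize(p,(480,600),interpolation=cv2.INTER_CUBIC))
E
```

```text
(no output)
```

View pics/crop.png

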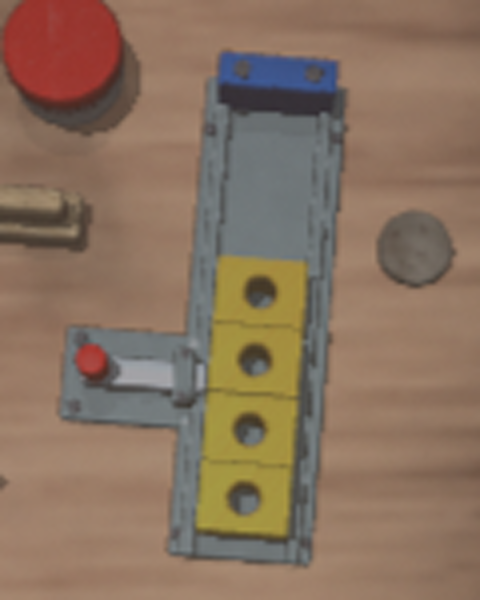

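```bash
cat > fit.py <<'E'
from h import *
from scipy.optimize import least_squares
im=get_image("top")
px=lambda x,y:(195+x/4-.4,100+y/4-.4)
# rail coords, pixel; s = row front offset (x of front face of block1)
R=[((136,27,48),(219,52)),((136,-27,48),(338,60)),((-90,33,16),(170,550)),((-90,-33,16),(310,561)),((-10,74,57),(91,359)),((-32,88,8),(61,416)),((12,88,8),(67,326))]
B=[((0,20,48),(217,256)),((0,-20,48),(308,261)),((-121,20,48),(196,529)),((-121,-20,48),(290,536)),((-15,0,48),(260,291)),((-45.3,0,48),(255,360)),((-75.6,0,48),(250,430)),((-106,0,48),(244,498))]
def W(q,P):
    c,s=np.cos(q[2]),np.sin(q[2]); P=np.array(P,float)/1000
    return np.c_[q[0]+c*P[:,0]-s*P[:,1],q[1]+s*P[:,0]+c*P[:,1],P[:,2]]
def f(q):
    M=[r[0] for r in R]+[(b[0][0]+1000*q[3],b[0][1],b[0][2]) for b in B]
    return (proj(im,W(q,M))-[px(*r[1]) for r in R+B]).ravel()
r=least_squares(f,[.43,.37,0,.06],loss="soft_l1"); q=r.x
np.save("rail.npy",q)
print(q,np.degrees(q[2])); print(np.round(f(q).reshape(-1,2),1))
print("rear face x rail",q[3]*1000-121, W(q,[(q[3]*1000-121,0,30),(-1,0,30),(-10,81,45),(-10,51,45)]))
for n,u,v,z in[("tin",329,175,.05),("stamp",311,239,.05),("disc",466,253,.008),("green",382,458,.04),("purple",279,346,.04),("binblue",590,380,.3),("binblueTL",715,290,.3),("brown",545,335,.0),("brownbot",557,578,.0)]: print(n,ray(im,u*.64,v*.64,z)[:2])
E
python3 fit.py
```

```text
[ 0.50419399  0.36389904 -0.09030775  0.04113964] -5.174252801766872
[[-0.1 -0.8]
 [ 0.1 -0.5]
 [-0.5  0.7]
 [ 0.9  0.6]
 [-1.3 -0.3]
 [-0.5  0.6]
 [ 0.1 -0.4]
 [ 0.3  0.1]
 [-0.   0.5]
 [ 0.3 -0.2]
 [-0.4 -0.3]
 [ 0.2  0.5]
 [ 0.1  0.1]
 [ 0.1 -0.4]
 [ 0.3 -0.2]]
rear face x rail -79.86035576422107 [[0.42465907 0.37110125 0.03      ]
 [0.50319807 0.36398922 0.03      ]
 [0.50153973 0.44547082 0.045     ]
 [0.49883418 0.41559307 0.045     ]]
tin [0.64205095 0.448082  ]
stamp [0.56723052 0.4688108 ]
disc [0.55712709 0.2887285 ]
green [0.32042753 0.39144671]
purple [0.44671971 0.50606031]
binblue [0.39451313 0.22286314]
binblueTL [0.46459873 0.1191392 ]
brown [0.45827002 0.19666982]
brownbot [0.17981536 0.19422584]
```

The crop confirms it: four brass blocks in the channel, holes in line from (260,291) to (244,498), and the last block's rear edge at about y=533. The rail fit is good to about 1 px, and the row needs about 80 mm of travel. Next I'll check the bins' height and the arm's clearance.

```bash
python3 - <<'E'
from h import *
im=get_image("top"); sc=get_image("scene")
for n,b,t in(("blue",(583,335),(714,288)),("grey",(608,445),(742,462))):
  for zb in(.03,.06,.1):
    B=ray(im,b[0]*.64,b[1]*.64,zb)
    for z in np.arange(.1,.5,.01):
        T=ray(im,t[0]*.64,t[1]*.64,z)
        if T[1]<=B[1]+0 and 0: pass
        if abs(T[1]-B[1])<.004: print(n,zb,B.round(3),T.round(3),proj(sc,[B,T]).round())
for z in(0,.05,.1,): print(proj(sc,[ray(im,537*.64,333*.64,z)]).round(), ray(im,537*.64,333*.64,z).round(3))
q=np.load("rail.npy"); c,s=np.cos(q[2]),np.sin(q[2])
def W(x,y): return np.round([q[0]+c*x-s*y,q[1]+s*x+c*y],4)
print("behind",W(-.13,0),W(-.11,0),"home",W(-.009,0),W(-.0175,0),"knob out",W(-.01,.1),W(-.01,.06))
E
```

```text
blue 0.03 [0.455 0.159 0.03 ] [0.453 0.158 0.39 ] [[207. 151.]
 [188.   5.]]
blue 0.03 [0.455 0.159 0.03 ] [0.451 0.163 0.4  ] [[207. 151.]
 [189.  -0.]]
blue 0.06 [0.452 0.166 0.06 ] [0.451 0.163 0.4  ] [[208. 143.]
 [189.  -0.]]
blue 0.06 [0.452 0.166 0.06 ] [0.45  0.167 0.41 ] [[208. 143.]
 [190.  -6.]]
blue 0.1 [0.448 0.177 0.1  ] [0.446 0.176 0.43 ] [[210. 131.]
 [193. -16.]]
blue 0.1 [0.448 0.177 0.1  ] [0.445 0.18  0.44 ] [[210. 131.]
 [194. -22.]]
grey 0.03 [0.33  0.137 0.03 ] [0.334 0.134 0.36 ] [[241. 126.]
 [232.  -1.]]
grey 0.03 [0.33  0.137 0.03 ] [0.335 0.139 0.37 ] [[241. 126.]
 [233.  -5.]]
grey 0.06 [0.331 0.145 0.06 ] [0.335 0.143 0.38 ] [[242. 118.]
 [234. -10.]]
grey 0.06 [0.331 0.145 0.06 ] [0.336 0.148 0.39 ] [[242. 118.]
 [235. -14.]]
grey 0.1 [0.334 0.156 0.1  ] [0.337 0.152 0.4  ] [[243. 108.]
 [235. -19.]]
grey 0.1 [0.334 0.156 0.1  ] [0.338 0.157 0.41 ] [[243. 108.]
 [236. -23.]]
[[217. 171.]] [0.461 0.206 0.   ]
[[219. 157.]] [0.456 0.216 0.05 ]
[[222. 143.]] [0.451 0.225 0.1  ]
behind [0.3747 0.3756] [0.3946 0.3738] home [0.4952 0.3647] [0.4868 0.3655] knob out [0.5033 0.4644] [0.4996 0.4246]
```

{"op": "arm_command", "data": {"commands": [{"grip":1,"delta_pos":[0,0,0],"dr":[0,-0.77,0]},{"grip":1,"delta_pos":[0,0,0],"dr":[0,-0.77,0]},{"grip":1,"delta_pos":[0,0,0],"dr":[0,-0.77,0]},{"grip":1,"delta_pos":[0,0,0],"dr":[0,-0.77,0]},{"grip":1,"delta_pos":[0.4,0,-0.2],"dr":[0,0,0]},{"grip":1,"delta_pos":[0.4,0,-0.2],"dr":[0,0,0]},{"grip":1,"delta_pos":[0.4,0,-0.2],"dr":[0,0,0]},{"grip":1,"delta_pos":[0.4,0,-0.2],"dr":[0,0,0]},{"grip":1,"delta_pos":[0.4,0,-0.2],"dr":[0,0,0]},{"grip":1,"delta_pos":[0.4,0,-0.2],"dr":[0,0,0]},{"grip":1,"delta_pos":[0,0,0],"dr":[0,0,0]}], "squeeze": 40}}

```text
t: 1.62
position: [0.2728, 0.4295, 0.3026]
eef_rot: [[0.996, -0.0, 0.093], [-0.093, -0.0, 0.996], [-0.0, -1.0, -0.0]]
force: [-0.7, -0.0, -0.6]
finger_gap: 0.0005
```

```bash
python3 - <<'E'
from h import *
s=read_state();print(s["t"],s["position"].round(4),s["joint_pos"].round(3),s["eef_rot"].round(3),s["force"].round(2),s["finger_gap"])
E
```

```text
1.625 [0.2728 0.4295 0.3026] [ 0.774  0.278  1.545 -0.     1.319 -0.704] [[ 0.996 -0.     0.093]
 [-0.093 -0.     0.996]
 [-0.    -1.    -0.   ]] [-0.65 -0.04 -0.62] 0.0005031056799955013
```

{"op": "arm_command", "data": {"commands": [{"grip":1,"delta_pos":[0.48,0,-0.18],"dr":[0,0,0]},{"grip":1,"delta_pos":[0.48,0,-0.18],"dr":[0,0,0]},{"grip":1,"delta_pos":[0.48,0,-0.18],"dr":[0,0,0]},{"grip":1,"delta_pos":[0.48,0,-0.18],"dr":[0,0,0]},{"grip":1,"delta_pos":[0.48,0,-0.18],"dr":[0,0,0]},{"grip":1,"delta_pos":[0,0.6,0],"dr":[0,0,0]},{"grip":1,"delta_pos":[0,0.6,0],"dr":[0,0,0]},{"grip":1,"delta_pos":[0,0,0],"dr":[0,0,0]}]}}

```text
t: 2.62
position: [0.3865, 0.3745, 0.2412]
eef_rot: [[0.996, -0.004, 0.09], [-0.09, -0.002, 0.996], [-0.003, -1.0, -0.002]]
force: [-0.2, 0.4, 0.6]
finger_gap: 0.0005
```

```bash
python3 - <<'E'
from h import *
s,_=snap("scene","s2");_,w=snap("wrist","w2")
print(s["t"],s["position"].round(4),s["joint_pos"].round(3),s["force"].round(2))
a=cv2.imread("pics/s2.png");b=cv2.imread("pics/w2.png");p=np.hstack([a,b]);cv2.imwrite("pics/sw2.png",cv2.resize(p,(800,300),interpolation=cv2.INTER_AREA))
print(np.round(w["mount"],3))
E
```

```text
2.625 [0.3865 0.3745 0.2412] [ 0.552  0.398  1.545  0.     1.203 -0.929] [-0.21  0.4   0.59]
[[ 0.001  0.966  0.258 -0.066]
 [ 0.001 -0.258  0.966 -0.083]
 [ 1.    -0.001 -0.001 -0.001]
 [ 0.     0.     0.     1.   ]]
```

View pics/sw2.png

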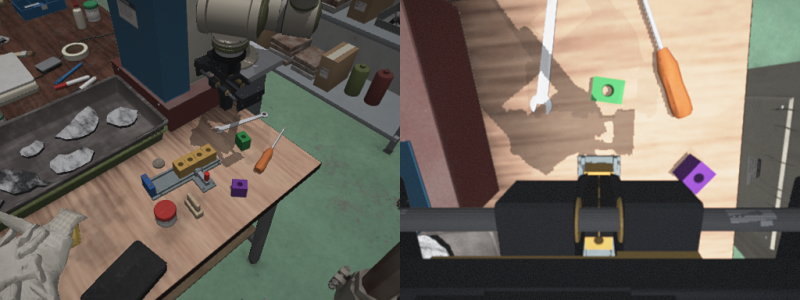

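```bash
python3 - <<'E'
import numpy as np
D=[((.15797,.50049,.30216),(1.042,.313,1.498)),((.2728,.4295,.3026),(.774,.278,1.545)),((.3865,.3745,.2412),(.552,.398,1.545))]
A=[];b=[]
for p,q in D:
    along=p[0]*np.cos(q[0])+p[1]*np.sin(q[0]); lat=-p[0]*np.sin(q[0])+p[1]*np.cos(q[0])
    s,c=q[1],q[1]+q[2]; print("lat",lat,"along",along)
    A+=[[np.sin(s),np.sin(c),0],[np.cos(s),np.cos(c),1]];b+=[along,p[2]]
x,res,*_=np.linalg.lstsq(np.array(A),b,rcond=None);print(x,res)
E
```

```text
lat 0.1161007625871864 along 0.511825530749174
lat 0.11645665282171103 along 0.4953059034713431
lat 0.11620109153633246 along 0.5254805479994145
[0.39309654 0.40098677 0.02429003] [3.45255287e-06]
```

```bash
python3 - <<'E'
from h import *
snap("top","t3"); a=cv2.imread("pics/t3.png"); b=cv2.imread("pics/s2.png")[:200,120:440]
b=cv2.resize(b,(400,250)); b=cv2.copyMakeBorder(b,0,50,0,0,cv2.BORDER_CONSTANT)
cv2.imwrite("pics/ts3.png",np.hstack([cv2.resize(a,(400,300)),b]))
E
```

```text
(no output)
```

View pics/ts3.png

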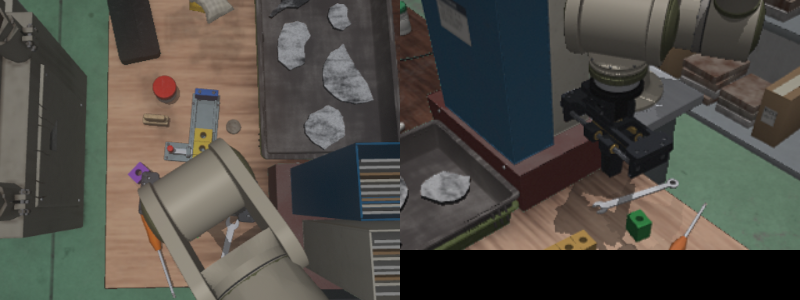

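```bash
python3 - <<'E'
from h import *
t=get_image("top");s=get_image("scene");P=read_state()["position"]
print("tcp",proj(t,P),proj(s,P))
def d(im,u,v):
    return np.array(im["attitude"])@np.array([(u-im["cx"])/im["fx"],(v-im["cy"])/im["fy"],1]),np.array(im["position"])
a,ca=d(t,250,250);b,cb=d(s,297,20)
k=np.linalg.lstsq(np.c_[a,-b],cb-ca,rcond=None)[0];print("wrist cyl",ca+a*k[0],cb+b*k[1])
for n,u,v in(("right edge",305,265),("right up",262,180),("right low",290,225),("left up",145,200),("elbowcyl R",275,255),("L",190,265)):
    print(n,[ray(t,u*1.28,v*1.28,z)[:2].round(3) for z in(.35,.45,.55)])
for h in(.15,.2,.3):
  q1=.552;u=np.array([np.cos(q1),np.sin(q1)]);n=np.array([-u[1],u[0]])
  for f in(0,.5,1):
    al=.393*np.sin(.398)+f*.4*np.sin(1.943);z=h+.393*np.cos(.398)+f*.4*np.cos(1.943)
    print(h,f,round(z,3),[(proj(t,[*(al*u+l*n),z])/1.28).round()[0] for l in(0,.116)])
E
```

```text
tcp [[253.93399609 251.65955529]] [[289.77672456 110.93707268]]
wrist cyl [0.38601862 0.37919868 0.42026385] [0.38768101 0.37750051 0.42029414]
right edge [array([0.288, 0.227]), array([0.304, 0.254]), array([0.32 , 0.281])]
right up [array([0.408, 0.283]), array([0.402, 0.3  ]), array([0.396, 0.317])]
right low [array([0.343, 0.245]), array([0.349, 0.269]), array([0.355, 0.293])]
left up [array([0.382, 0.452]), array([0.381, 0.438]), array([0.38 , 0.424])]
elbowcyl R [array([0.302, 0.268]), array([0.315, 0.288]), array([0.329, 0.308])]
L [array([0.291, 0.388]), array([0.306, 0.386]), array([0.321, 0.384])]
0.15 0 0.512 [array([519., 463.]), array([420., 539.])]
0.15 0.5 0.44 [array([368., 276.]), array([287., 332.])]
0.15 1 0.367 [array([268., 152.]), array([199., 196.])]
0.2 0 0.562 [array([571., 505.]), array([457., 595.])]
0.2 0.5 0.49 [array([389., 285.]), array([298., 348.])]
0.2 1 0.417 [array([276., 146.]), array([199., 195.])]
0.3 0 0.662 [array([750., 650.]), array([587., 791.])]
0.3 0.5 0.59 [array([453., 311.]), array([333., 398.])]
0.3 1 0.517 [array([296., 132.]), array([200., 193.])]
```

{"op": "arm_command", "data": {"commands": [{"grip":1,"delta_pos":[0,0.6,0],"dr":[0,0,0]},{"grip":1,"delta_pos":[0,0.6,0],"dr":[0,0,0]},{"grip":1,"delta_pos":[0,0.6,0],"dr":[0,0,0]},{"grip":1,"delta_pos":[0,0.5,0],"dr":[0,0,0]},{"grip":1,"delta_pos":[0,0.4,0],"dr":[0,0,0]},{"grip":1,"delta_pos":[0,0.3,0],"dr":[0,0,0]},{"grip":1,"delta_pos":[0,0,0],"dr":[0,0,0]},{"grip":1,"delta_pos":[0,0,0],"dr":[0,0,0]}]}}

```text
t: 3.88
position: [0.3879, 0.3746, 0.0936]
eef_rot: [[0.996, 0.001, 0.091], [-0.091, 0.001, 0.996], [0.001, -1.0, 0.001]]
force: [-0.9, -0.0, -0.9]
finger_gap: 0.0005
```

```bash
cat > st.py <<'E'
from h import *
def rp():
    s=read_state();q=np.load("rail.npy");c,n=np.cos(q[2]),np.sin(q[2]);d=s["position"]-[q[0],q[1],0]
    print(round(s["t"],2),"rail xyz mm",np.round([1e3*(c*d[0]+n*d[1]),1e3*(-n*d[0]+c*d[1]),1e3*d[2]],1),"yaw err",np.degrees(np.arctan2(s["eef_rot"][1,0],s["eef_rot"][0,0])-q[2]).round(2),"F",s["force"].round(1),"q",s["joint_pos"].round(3),"tau",s["tau"].round(1))
    return s
E
python3 -c "
from st import *
rp();snap('scene','s4');snap('wrist','w4')
p=np.hstack([cv2.imread('pics/s4.png'),cv2.imread('pics/w4.png')]);cv2.imwrite('pics/sw4.png',cv2.resize(p,(800,300)))"
```

```text
3.88 rail xyz mm [-116.8    0.2   93.6] yaw err -0.02 F [-0.9 -0.  -0.9] q [ 0.551  0.6    1.672  0.     0.868 -0.93 ] tau [ -0.  -45.4 -18.3   0.    0.1   0. ]
```

View pics/sw4.png

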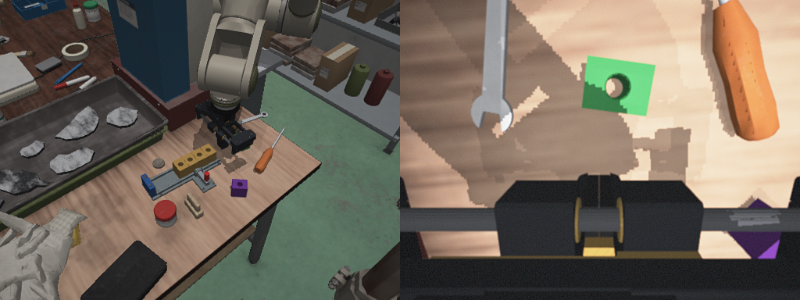

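{"op": "arm_command", "data": {"commands": [{"grip":1,"delta_pos":[0.12,0.03,0],"dr":[0,0,0]},{"grip":1,"delta_pos":[0.12,0,0],"dr":[0,0,0]},{"grip":1,"delta_pos":[0.12,0,0],"dr":[0,0,0]},{"grip":1,"delta_pos":[0.08,0,0],"dr":[0,0,0]},{"grip":1,"delta_pos":[0.05,0,0],"dr":[0,0,0]},{"grip":1,"delta_pos":[0.05,0,0],"dr":[0,0,0]},{"grip":1,"delta_pos":[0.06,0,0],"dr":[0,0,0]},{"grip":1,"delta_pos":[0.08,0,0],"dr":[0,0,0]},{"grip":1,"delta_pos":[0.08,0,0],"dr":[0,0,0]},{"grip":1,"delta_pos":[0.08,0,0],"dr":[0,0,0]},{"grip":1,"delta_pos":[0.08,0,0],"dr":[0,0,0]},{"grip":1,"delta_pos":[0.08,0,0],"dr":[0,0,0]},{"grip":1,"delta_pos":[0.08,0,0],"dr":[0,0,0]},{"grip":1,"delta_pos":[0.06,0,0],"dr":[0,0,0]}]}}

```text
t: 5.72
position: [0.4425, 0.3694, 0.0912]
eef_rot: [[0.996, -0.005, 0.09], [-0.09, -0.001, 0.996], [-0.005, -1.0, -0.001]]
force: [-12.9, 0.8, 8.8]
finger_gap: 0.0005
```

```bash
python3 -c "
from st import *
rp();snap('scene','s5');snap('top','t5')
a=cv2.resize(cv2.imread('pics/s5.png')[110:270,150:350],(400,320));b=cv2.resize(cv2.imread('pics/t5.png'),(400,300));b=cv2.copyMakeBorder(b,0,20,0,0,cv2.BORDER_CONSTANT)
cv2.imwrite('pics/st5.png',np.hstack([a,b]))"
```

```text
5.72 rail xyz mm [-61.9  -0.   91.2] yaw err 0.0 F [-12.9   0.8   8.8] q [ 0.492  0.668  1.55   0.002  0.928 -0.99 ] tau [ -5.1 -46.8 -22.4  -1.3  -2.4   0. ]
```

View pics/st5.png

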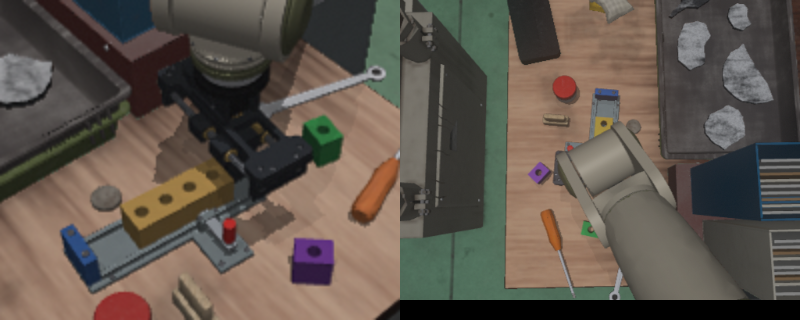

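The row is moving as one with no gaps, and the arm is clear of the bins. I'll go on.

{"op": "arm_command", "data": {"commands": [{"grip":1,"delta_pos":[0.06,0,0],"dr":[0,0,0]},{"grip":1,"delta_pos":[0.08,0,0],"dr":[0,0,0]},{"grip":1,"delta_pos":[0.08,0,0],"dr":[0,0,0]},{"grip":1,"delta_pos":[0.08,0,0],"dr":[0,0,0]},{"grip":1,"delta_pos":[0.08,0,0],"dr":[0,0,0]},{"grip":1,"delta_pos":[0.08,0,0],"dr":[0,0,0]},{"grip":1,"delta_pos":[0.08,0,0],"dr":[0,0,0]},{"grip":1,"delta_pos":[0.08,0,0],"dr":[0,0,0]},{"grip":1,"delta_pos":[0.08,0,0],"dr":[0,0,0]},{"grip":1,"delta_pos":[0.06,0,0],"dr":[0,0,0]},{"grip":1,"delta_pos":[0.06,0,0],"dr":[0,0,0]}]}}

```text
t: 7.2
position: [0.4833, 0.3659, 0.0912]
eef_rot: [[0.996, -0.005, 0.09], [-0.09, -0.001, 0.996], [-0.005, -1.0, -0.001]]
force: [-11.8, 0.3, 8.7]
finger_gap: 0.0005
```

```bash
python3 -c "
from st import *
rp()"
```

```text
7.2 rail xyz mm [-21.    0.1  91.2] yaw err 0.01 F [-11.8   0.3   8.7] q [ 0.454  0.72   1.45   0.002  0.977 -1.027] tau [ -5.  -49.7 -23.1  -1.2  -2.4   0. ]
```

Next, 3 mm steps until the force rises.

{"op": "arm_command", "data": {"commands": [{"grip":1,"delta_pos":[0.06,0,0],"dr":[0,0,0]},{"grip":1,"delta_pos":[0.06,0,0],"dr":[0,0,0]},{"grip":1,"delta_pos":[0.04,0,0],"dr":[0,0,0]},{"grip":1,"delta_pos":[0.04,0,0],"dr":[0,0,0]}]}}

```text
t: 7.7
position: [0.4932, 0.365, 0.0912]
eef_rot: [[0.996, -0.005, 0.09], [-0.09, -0.001, 0.996], [-0.005, -1.0, -0.001]]
force: [-13.0, 2.4, 7.5]
finger_gap: 0.0006
```

{"op": "arm_command", "data": {"commands": [{"grip":1,"delta_pos":[0.04,0,0],"dr":[0,0,0]}]}}

```text
t: 7.82
position: [0.4943, 0.3649, 0.0912]
eef_rot: [[0.996, -0.008, 0.09], [-0.09, -0.001, 0.996], [-0.008, -1.0, -0.002]]
force: [-24.1, 1.3, 15.1]
finger_gap: 0.0008
```

{"op": "arm_command", "data": {"commands": [{"grip":1,"delta_pos":[0.02,0,0],"dr":[0,0,0]},{"grip":1,"delta_pos":[0,0,0],"dr":[0,0,0]},{"grip":1,"delta_pos":[0,0,0],"dr":[0,0,0]}]}}

```text
t: 8.2
position: [0.4944, 0.365, 0.0912]
eef_rot: [[0.996, -0.01, 0.09], [-0.09, -0.002, 0.996], [-0.01, -1.0, -0.002]]
force: [-23.7, 0.0, 15.1]
finger_gap: -0.0001
```

```bash
python3 -c "
from st import *
rp();snap('scene','s6');snap('top','t6')
a=cv2.resize(cv2.imread('pics/s6.png')[160:260,160:300],(560,400),interpolation=cv2.INTER_CUBIC)
cv2.imwrite('pics/s6c.png',a)"
```

```text
8.2 rail xyz mm [-9.9  0.2 91.2] yaw err 0.04 F [-23.7   0.   15.1] q [ 0.445  0.736  1.418  0.003  0.997 -1.038] tau [ -8.7 -47.6 -26.1  -2.   -4.6  -0. ]
```

View pics/s6c.png

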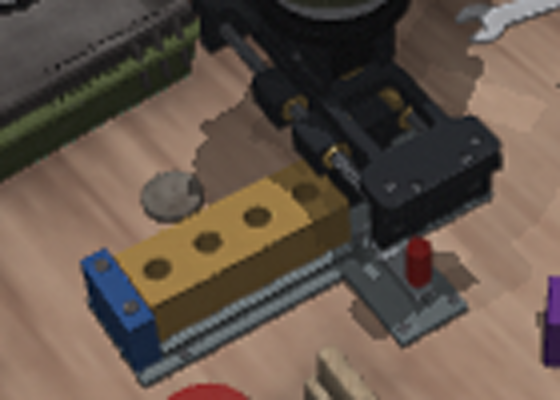

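{"op": "arm_command", "data": {"commands": [{"grip":1,"delta_pos":[-0.1,0,0],"dr":[0,0,0]},{"grip":1,"delta_pos":[-0.25,0,0],"dr":[0,0,0]},{"grip":1,"delta_pos":[-0.3,0,0],"dr":[0,0,0]},{"grip":1,"delta_pos":[0,-0.5,0],"dr":[0,0,0]},{"grip":1,"delta_pos":[0,-0.6,0],"dr":[0,0,0]},{"grip":1,"delta_pos":[0,-0.6,0],"dr":[0,0,0]},{"grip":1,"delta_pos":[0.2,0,0.6],"dr":[0,0,0]},{"grip":1,"delta_pos":[0.2,0,0.6],"dr":[0,0,0]},{"grip":1,"delta_pos":[0.2,0,0.6],"dr":[0,0,0]},{"grip":1,"delta_pos":[0,0,0.6],"dr":[0,0,0]},{"grip":1,"delta_pos":[0,0,0],"dr":[0,0,0]},{"grip":1,"delta_pos":[0,0,0],"dr":[0,0,0]}]}}

```text
t: 9.8
position: [0.5061, 0.4835, 0.176]
eef_rot: [[0.996, -0.0, 0.091], [-0.091, -0.001, 0.996], [-0.0, -1.0, -0.001]]
force: [0.2, 0.3, 0.0]
finger_gap: 0.0006
```

```bash
python3 -c "
from st import *
rp();snap('scene','s7')
a=cv2.resize(cv2.imread('pics/s7.png')[140:290,140:340],(800,600),interpolation=cv2.INTER_CUBIC)
cv2.imwrite('pics/s7c.png',a)"
```

```text
9.8 rail xyz mm [ -8.9 119.2 176. ] yaw err -0.02 F [0.2 0.3 0. ] q [ 0.596  0.81   1.032 -0.     1.3   -0.884] tau [  0.8 -59.6 -25.2   0.1   0.1   0. ]
```

View pics/s7c.png

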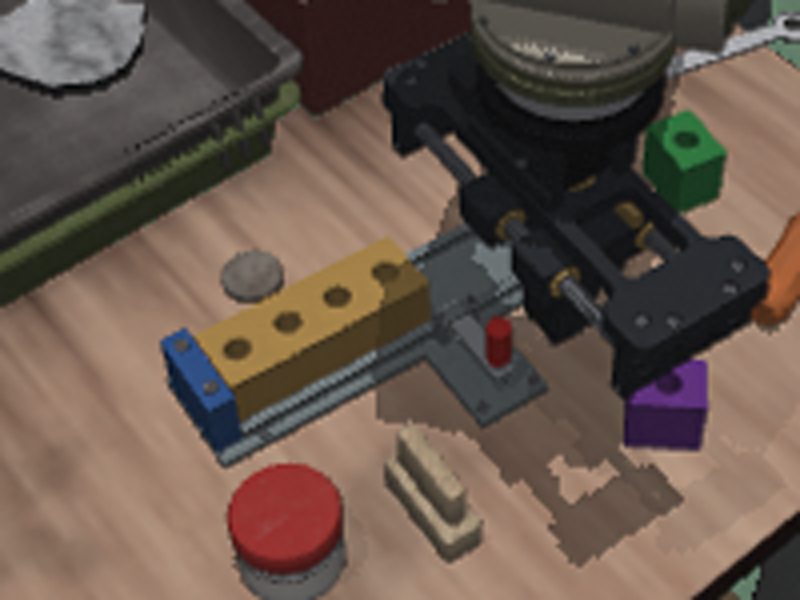

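Row home and closed against the stop at (165–240,345–430). Knob at (498,340), still drawn back. I'll descend outside the knob and push.

{"op": "arm_command", "data": {"commands": [{"grip":1,"delta_pos":[0,0.5,0],"dr":[0,0,0]},{"grip":1,"delta_pos":[0,0.5,0],"dr":[0,0,0]},{"grip":1,"delta_pos":[-0.02,0.36,0],"dr":[0,0,0]},{"grip":1,"delta_pos":[0,0.2,0],"dr":[0,0,0]},{"grip":1,"delta_pos":[0,0,-0.12],"dr":[0,0,0]},{"grip":1,"delta_pos":[0,0,-0.12],"dr":[0,0,0]},{"grip":1,"delta_pos":[0,0,-0.12],"dr":[0,0,0]},{"grip":1,"delta_pos":[0,0,-0.12],"dr":[0,0,0]},{"grip":1,"delta_pos":[0,0,-0.12],"dr":[0,0,0]}]}}

```text
t: 10.98
position: [0.5029, 0.454, 0.0985]
eef_rot: [[0.996, 0.001, 0.091], [-0.091, 0.001, 0.996], [0.001, -1.0, 0.001]]
force: [0.2, 2.0, 0.7]
finger_gap: 0.0003
```

```bash
python3 -c "
from st import *
rp()"
```

```text
10.97 rail xyz mm [-9.5 89.6 98.5] yaw err -0.03 F [0.2 2.  0.7] q [ 0.562  0.844  1.185  0.     1.112 -0.918] tau [ -0.5 -58.  -22.4  -0.3   0.4   0.1]
```

In contact at 2 N. Continue to the hard end, about y = 68.

{"op": "arm_command", "data": {"commands": [{"grip":1,"delta_pos":[0,0,-0.1],"dr":[0,0,0]},{"grip":1,"delta_pos":[0,0,-0.1],"dr":[0,0,0]},{"grip":1,"delta_pos":[0,0,-0.08],"dr":[0,0,0]},{"grip":1,"delta_pos":[0,0,-0.06],"dr":[0,0,0]}]}}

```text
t: 11.48
position: [0.5012, 0.4371, 0.0983]
eef_rot: [[0.996, 0.0, 0.091], [-0.091, 0.0, 0.996], [0.0, -1.0, 0.0]]
force: [0.7, 1.7, 2.6]
finger_gap: 0.0003
```

{"op": "arm_command", "data": {"commands": [{"grip":1,"delta_pos":[0,0,-0.04],"dr":[0,0,0]},{"grip":1,"delta_pos":[0,0,-0.04],"dr":[0,0,0]}]}}

```text
t: 11.72
position: [0.5009, 0.4332, 0.0982]
eef_rot: [[0.996, 0.0, 0.091], [-0.091, 0.0, 0.996], [0.0, -1.0, 0.0]]
force: [-0.1, 1.5, 1.8]
finger_gap: 0.0003
```

{"op": "arm_command", "data": {"commands": [{"grip":1,"delta_pos":[0,0,-0.03],"dr":[0,0,0]},{"grip":1,"delta_pos":[0,0,-0.03],"dr":[0,0,0]}]}}

```text
t: 11.98
position: [0.5006, 0.4303, 0.0982]
eef_rot: [[0.996, 0.0, 0.091], [-0.091, 0.0, 0.996], [0.0, -1.0, 0.0]]
force: [-0.5, 5.3, 1.7]
finger_gap: 0.0006
```

{"op": "arm_command", "data": {"commands": [{"grip":1,"delta_pos":[0,0,-0.03],"dr":[0,0,0]},{"grip":1,"delta_pos":[0,0,0],"dr":[0,0,0]}]}}

```text
t: 12.22
position: [0.5005, 0.4299, 0.0985]
eef_rot: [[0.996, 0.002, 0.091], [-0.091, 0.003, 0.996], [0.001, -1.0, 0.003]]
force: [1.8, 9.4, -0.6]
finger_gap: 0.0003
```

Hard end reached: the tool stalled and the force rose to 9.4 N. Backing off and lifting clear.

{"op": "arm_command", "data": {"commands": [{"grip":1,"delta_pos":[0,0,0.1],"dr":[0,0,0]},{"grip":1,"delta_pos":[0,0,0.4],"dr":[0,0,0]},{"grip":1,"delta_pos":[0,0,0.4],"dr":[0,0,0]},{"grip":1,"delta_pos":[0,-0.6,0],"dr":[0,0,0]},{"grip":1,"delta_pos":[0,-0.7,0],"dr":[0,0,0]},{"grip":1,"delta_pos":[0,-0.7,0],"dr":[0,0,0]},{"grip":1,"delta_pos":[-0.6,-0.4,0],"dr":[0,0,0]},{"grip":1,"delta_pos":[-0.6,0,0],"dr":[0,0,0]},{"grip":1,"delta_pos":[-0.6,0,0],"dr":[0,0,0]},{"grip":1,"delta_pos":[0,0,0],"dr":[0,0,0]},{"grip":1,"delta_pos":[0,0,0],"dr":[0,0,0]}]}}

```text
t: 13.6
position: [0.4156, 0.4816, 0.2181]
eef_rot: [[0.996, 0.0, 0.091], [-0.091, -0.0, 0.996], [0.0, -1.0, -0.0]]
force: [0.3, 0.2, 0.4]
finger_gap: 0.0004
```

```bash
python3 -c "
from st import *
rp();_,s=snap('scene','s8');snap('top','t8')
q=np.load('rail.npy');c,n=np.cos(q[2]),np.sin(q[2])
g=lambda x,y,z:[q[0]+(c*x-n*y)/1e3,q[1]+(n*x+c*y)/1e3,z/1e3]
im=cv2.imread('pics/s8.png');h=cv2.cvtColor(im,cv2.COLOR_BGR2HSV)
print('knob in/out',proj(s,[g(-10,44,57),g(-10,74,57)]),'holes',proj(s,[g(x,0,48) for x in(105,75,45,15)]).round(1))
a=cv2.resize(im[140:290,140:340],(800,600),interpolation=cv2.INTER_CUBIC)
cv2.imwrite('pics/s8c.png',a)"
```

```text
13.6 rail xyz mm [-98.8 109.2 218.1] yaw err -0.05 F [0.3 0.2 0.4] q [ 0.675  0.626  1.245 -0.     1.271 -0.804] tau [  0.9 -53.7 -24.3   0.1   0.1   0. ]
knob in/out [[257.13891592 212.57330972]
 [265.45097872 221.97568001]] holes [[199.  226.6]
 [211.6 220. ]
 [223.9 213.5]
 [235.9 207.2]]
```

View pics/s8c.png

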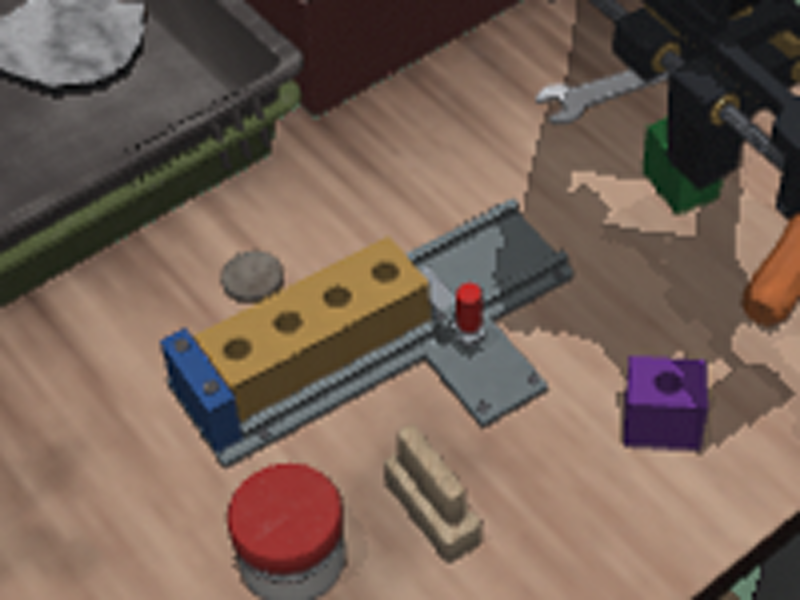

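The knob top at (469,290) in the crop is full-frame (257,212.5), which matches the fully-in prediction (257.1,212.6). The block holes match their home positions within about 1 px, and the bystanders are untouched.

```bash
python3 -c "
from cell import *
print(sign_off())"
```

```text
the job is handed in; nothing more can be done
None
```

The four brass blocks are tight against the blue end stop, the bolt is fully in behind the last one, and the job is handed in. `sign_off` gives no verdict.

- **Row:** I pushed it about 80 mm with the closed fingertips, and at the stop the force reached about 24 N. In the last picture all four blocks stand flat with no gap, and the hole centres I checked lie within about 1 px of their home positions.
- **Bolt:** I pushed the red knob in until the tool stalled at 9.4 N. The knob's top appears at pixel (257, 212.5), against (257.1, 212.6) predicted for fully in.
- **Bystanders:** The tin, stamp and disc, and the purple block, look unmoved in the pictures. I judged this by eye and did not measure it. The green block is partly hidden by the gripper in the last picture, but the hand never went down near it.
- **Hand and time:** The hand is clear, with about 0.5 N on the force sensor. The arm work ended at about 13.6 s of the 42 s allowed.

While sliding the row, the force sensor read about 12–13 N along the rail, above the stated 2–9 N. It also read about 9 N vertically, rising to 15 N at the stop, probably because the fingertips rubbed on the last block's rear face. No check failed.

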